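# Shut and bolt the cleaning box by the gate

## Task

Close up the grey cleaning box on the ledge: push its raised lid fully shut with the fingertips, without slamming it, and only then push the bolt on the box's front shelf fully home over the lid, gently and by its upright stud. Only push: do not pinch the bolt, and leave the brush in the box and all the things standing around where they are.

Things in the scene. Friction and masses are not known exactly. Their poses are not given: they have to be found in the camera images.
- box: Open-topped grey metal box, fixed on the ledge, 170 (its x) by 300 (y) by 110 mm high. Origin: centre of its underside, on the ledge; x points from the front (bolt side, nearer the robot) to the back (hinge side), z up. A fixed solid shelf, 75 (x) by 140 (y) by 116 mm high, stands against the middle of its front (box x -161 to -86 mm) and carries the bolt.
- lid (a joint): Lid angle in rad: 0 = fully shut, flat on the box; grows as its free front edge swings up, to 1.5 (nearly upright). Starts at 0.8 to 1.25. Stiff hinge: it stays where it is left and takes 1 to 3 N (square to it) at the free edge to push down. A flat metal plate, 170 mm from hinge to free edge, 304 mm wide, 6 mm thick.
- lid_hinge (a point): Middle of the lid's hinge line: the far (back) top edge of the box, 110 mm above the ledge, box x +85 mm, y 0. The hinge line runs along the box's y. The lid's underside passes through this line, the outer face is 6 mm from it.
- lid_edge (a point): Middle of the lid's free edge, on its outer face (the upper one when shut), 170 mm from the hinge; moves with the lid, 116 mm above the ledge when shut. Beside it on the outer face stands the keeper staple for the bolt: 36 mm wide, 17 mm high, 7 to 21 mm from the free edge; the rest of the face is plain.
- bolt (a joint): Travel of the sliding bolt in m: 0 = fully drawn back towards the robot side, 0.030 = fully home, its tip 22 mm over the shut lid and through the keeper. Grows along the box's +x. Starts at 0 to 0.005. It stays where it is left; friction about 2.5 N.
- bolt_stud (a point): Centre of the rear (robot side) face of the bolt's upright stud, the face to push on, 139.5 mm above the ledge, on the box's midline (box y = 0). Stud: 12 mm thick (box x), 36 mm wide (y), from 127.5 to 151.5 mm above the ledge. The bolt's bar, 16 mm wide, reaches 14 mm behind this face with its top at 127.5 mm, as high as the rails beside it; above that it is free.
- soap_mid (a point): White plastic soap pump bottle, loose, empty, 66 mm in diameter, 176 mm tall, half-way up. It must stay standing where it is.
- jug_mid (a point): Upturned yellow plastic jug, loose, 112 mm across its rim on the ledge, 145 mm tall, a handle to one side reaching 88 mm from its axis; point half-way up. Leave alone.
- dustpan_mid (a point): Red plastic dustpan, loose, pan 200 by 200 mm, 50 mm high, a 110 mm handle on its back; point over the middle of the pan. Leave alone.
- brush_mid (a point): Wooden hand brush with hard bristles, loose, lying inside the box, 245 mm long, 46 mm high, wholly below the rim. Leave alone.
- clip_mid (a point): Steel bucket handle clip, loose, 76 by 32 mm, 12 mm high. Leave alone.
- padlock_mid (a point): Brass padlock, loose, lying flat, 83 by 50 mm, 18 mm high. Leave alone.

How it is judged:
By the outcome, as a careful person would: the job done as asked, in the order asked, and still so for the second after the job is handed in, with the robot touching nothing.
It also fails if it takes over 42 s, if anything falls off the work surface, if the arm or the gripper's body presses on something with over 40 N, if the wrist force passes 120 N, or if a joint passes its speed limit or range.

## Robot

A 6-joint arm with a two-finger parallel gripper is mounted at the origin on the work surface. World frame = base frame: x ahead of the robot, y to its left, z up, the work surface at z = 0. Lengths are in m, angles in rad, forces in N, time in s.
With the tool pointing down it reaches from about 0.275 to 0.875 m from the base axis. Payload 12.5 kg.
Tool frame: the origin (TCP) lies at the very end of the fingers, on their centre line; the grasp point (between the pads) lies 19 mm behind it; z points along the fingers, y is the line along which they close (so a half turn about z gives the same grasp; the last joint's range is limited). The gripper opens to 85 mm and grips with 20 to 120 N. Pads are 22 mm wide; open, the fingers measure 114 mm over their backs; the gripper's body (76 mm by 85 mm) begins 54 mm behind the grasp point. The pads swing forward as they close: fully open they stand 13 mm farther back than shut.
Start: joints at [-1.276, 0.351, 1.652, -0, 1.139, -0.085], TCP at [0.204, -0.511, 0.231] pointing down, gripper open.
Joint ranges: [-2.75, 2.75], [-0.79, 2.1], [0.01, 2.65], [-1.57, 4.71], [0.07, 3.14], [-2.87, 2.87]. Speed limits (rad/s): [2.22, 2.22, 2.79, 3.14, 3.14, 3.14].

## Interface

Orientations are given as a rotation vector (axis times angle).
In Python, from workcell import bot, cams gives the robot as it stands. The module is installed in compiled form; this text tells all that it offers.
- The arm moves only by the tool carry_out, never from a script. Its arguments are lists of equal length, an entry for each row: "dp": the shift along the tool's x, y, z in mm, a list of three; "yaw": the turn about the tool's z in degrees. A call has 1 to 20 rows; each row is the pose to reach, as a shift and turn from the pose commanded when the call began, along the tool's axes at that moment; what a row does not reach only later rows make up. A row lasts 1/10 s, in which the tool goes at most 50 mm and 8.59 degrees, less where a joint would pass 70% of its speed; a pose out of reach is approached as far as the arm can. A call with a gripper value outside its range is refused whole. "fingers" is the opening, from -1 (shut) to 1 (fully open), set as the call begins (left out, the last holds). The fingers move at their own pace and stop on an object; "grip_force" is the grip in N (left out, the last holds). Time passes only in rows, so rows that repeat a pose let the fingers close. It gives the time, the measured TCP pose, the force, the opening and the grip force at its end, in the units of the state.
- bot.sense(): the state, without advancing time (a new reading comes with each control period).
- cams.snapshot(name): name is "scene" or "top" or "wrist"; returns a dict with "frame" (420x560x3 uint8, red, green, blue), "mtx" (3x3 intrinsics, pixels), "xyz" and "rotation" of the camera in the world. Camera axes: x right, y up, looking along -z (the intrinsics and any distortion apply to the point x, -y, -z); pixel columns grow to the right and rows downward; lengths in m; the calibration is good to about 2 mm. A picture is of the moment at which its call begins. There is no depth.
- bot.job_done(): hands the job in; it is judged then, once.
The state is a dict: "time_s": time; "joint_positions": joint angles; "joint_velocities": joint speeds; "tau": joint torques, N m; "ee_pos": TCP position; "eef_rot": TCP orientation; "force": force on the tool from outside, world axes, zero at the start; "ft_torque": the same for the moment, N m; "finger_gap": finger opening in m; "gripper_force": force on a finger pad.
Only numpy, scipy, OpenCV 4.12 (cv2) and the standard library are available. Lean on these libraries where they do the work, as an engineer would, in place of code of your own. Each camera call takes 0.05 s, during which the arm holds its last target. There are 200 camera calls.

## Working session

There is one attempt and no reset: what is moved stays moved. The work goes in short steps, Python scripts to look and compute and a tool call to move; the robot and the scene stay as the last step left them, time stands still between calls to the robot, and variables do not carry over. Pictures are saved under pics/ and viewed, at most 10 in all, crops included, and the job is handed in when it is done.

Besides the shell and the picture viewer there is one more tool, called after "Emit:" by a JSON object that holds its "name" and its "arguments", one argument or row to a line. carry_out: Moves the arm, as the interface text tells. Its arguments: {"type":"object","properties":{"dp":{"type":"array"},"yaw":{"type":"array"},"fingers":{"type":"number"},"grip_force":{"type":"number"}},"required":["dp","yaw"]}

```bash
mkdir -p pics
python3 - <<'E'
from workcell import bot,cams
import cv2,numpy as np
for n in("scene","top"):
    s=cams.snapshot(n); cv2.imwrite(f"pics/{n}0.png",s["frame"][...,::-1]); print(n,s["mtx"].tolist(),s["xyz"],s["rotation"],[k for k in s])
b=bot.sense();print(b)
E
```

```text
scene [[489.407614397123, 0.0, 283.57858089785304], [0.0, 489.407614397123, 206.37285888963962], [0.0, 0.0, 1.0]] [ 0.98401958 -0.36762943  0.99774347] [0.52635009 0.23846294 0.77693528] ['frame', 'mtx', 'xyz', 'rotation']
top [[410.8725825876694, 0.0, 276.1836893179036], [0.0, 410.8725825876694, 201.84013096701088], [0.0, 0.0, 1.0]] [0.52767051 0.05186101 1.10582583] [ 0.01843193 -0.03735074 -1.56045318] ['frame', 'mtx', 'xyz', 'rotation']
{'time_s': 0.1, 'joint_positions': array([-1.27561668e+00,  3.51202722e-01,  1.65233981e+00,  2.50594838e-05,
        1.13907834e+00, -8.45659706e-02]), 'joint_velocities': array([ 0.0009945 , -0.00104782, -0.00421562, -0.00141686, -0.00275134,
        0.0003703 ]), 'tau': array([ 9.78080570e-04, -5.06833112e+01, -2.91877073e+01, -5.42977887e-05,
        2.69180062e-03,  7.13853382e-06]), 'ee_pos': array([ 0.20384052, -0.51052725,  0.23080881]), 'eef_rot': array([-3.08412935e+00, -5.92715688e-01,  1.34179758e-04]), 'force': array([-0.02993789,  0.71097298, -0.18449976]), 'ft_torque': array([0.00968637, 0.05002286, 0.04545645]), 'gripper_force': 0.0, 'finger_gap': 0.0854291614648803}
```

View pics/scene0.png

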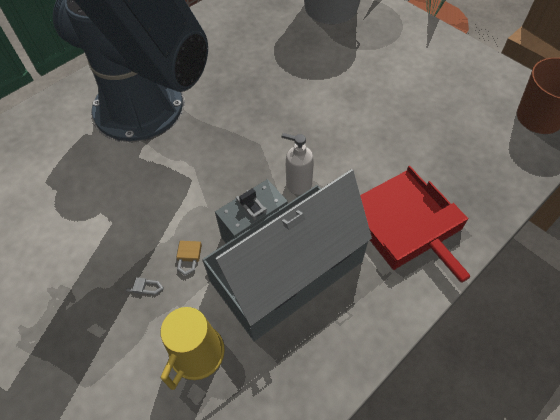

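View pics/top0.png

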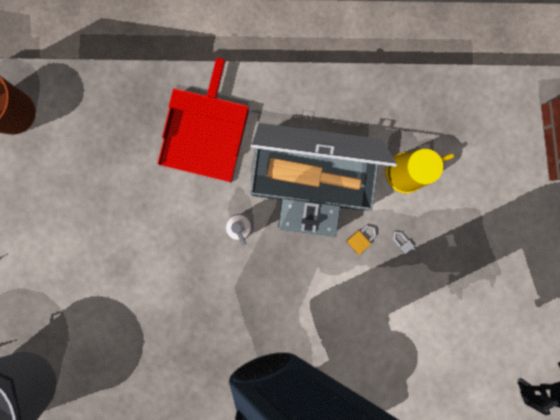

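The scene view shows the lid raised, keeper near (292,218), stud near (247,198) and soap at (299,165). In the top view the box front edge runs from (252,197) to (373,208), with the shelf at (280..340, 200..235) and the soap at (238,228). Next I enlarge both to get corners.

```bash
cat > h.py <<'E'
import numpy as np,cv2
from scipy.spatial.transform import Rotation as R
class Cam:
    def __init__(s,d): s.K=d["mtx"];s.c=np.array(d["xyz"]);s.R=R.from_rotvec(d["rotation"]).as_matrix()
    def ray(s,p):
        v=np.linalg.inv(s.K)@[p[0],p[1],1]; return s.R@(v*[1,-1,-1])
    def plane(s,p,z): r=s.ray(p); return s.c+r*(z-s.c[2])/r[2]
    def proj(s,X):
        v=(s.R.T@(np.array(X)-s.c))*[1,-1,-1]; v=s.K@v; return v[:2]/v[2]
def tri(A,a,B,b):
    ra,rb=A.ray(a),B.ray(b); M=np.stack([ra,-rb],1); t=np.linalg.lstsq(M,B.c-A.c,rcond=None)[0]
    P,Q=A.c+ra*t[0],B.c+rb*t[1]; return (P+Q)/2,np.linalg.norm(P-Q)
E
python3 - <<'E'
import cv2
a=cv2.imread("pics/top0.png")[115:245,225:415]; b=cv2.imread("pics/scene0.png")[160:345,190:390]
cv2.imwrite("pics/top0c.png",cv2.resize(a,None,fx=4,fy=4,interpolation=cv2.INTER_CUBIC)); cv2.imwrite("pics/scene0c.png",cv2.resize(b,None,fx=3.2,fy=3.2,interpolation=cv2.INTER_CUBIC))
E
```

```text
(no output)
```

View pics/top0c.png

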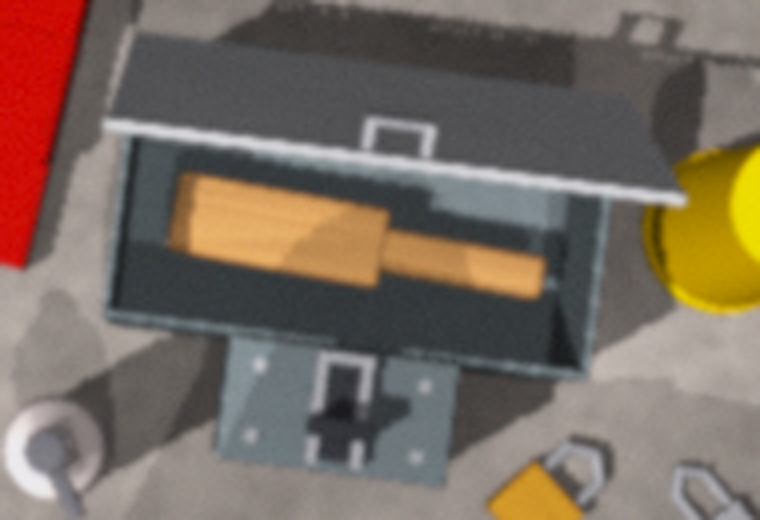

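View pics/scene0c.png

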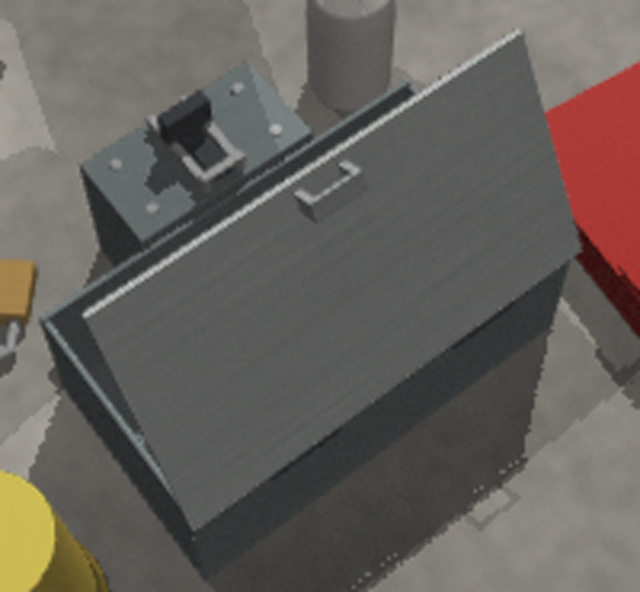

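The crops give, in top crop pixels: rim front corners (107,317) and (585,375), shelf front corners (218,455) and (445,484), and lid edge from (106,121) to (686,195). In the scene crop the lid edge runs from (522,34) to (88,316), and the stud is at about (187,117).

```bash
cat > m.py <<'E'
from h import *
from workcell import cams
T=Cam(cams.snapshot("top"));S=Cam(cams.snapshot("scene"))
t=lambda u,v:(225+(u+.5)/4-.5,115+(v+.5)/4-.5); s=lambda u,v:(190+(u+.5)/3.2-.5,160+(v+.5)/3.2-.5)
fl,fr=T.plane(t(107,317),.11),T.plane(t(585,375),.11); sl,sr=T.plane(t(218,455),.116),T.plane(t(445,484),.116)
print("rim",fl,fr,np.linalg.norm(fl-fr),"shelf",sl,sr,np.linalg.norm(sl-sr))
# scene rim: near-right corner of box, hinge corners of lid underside
print("scene rim FR",S.plane(s(43,320),.11),"shelf front",S.plane(s(82,167),.116),S.plane(s(247,65),.116))
d=(fl-fr); yaw=np.arctan2(-d[0],d[1]); d2=sl-sr; yaw2=np.arctan2(-d2[0],d2[1]); print("yaw",yaw,yaw2)
yw=(2*yaw+yaw2)/3
ex=np.array([np.cos(yw),np.sin(yw),0]);ey=np.array([-ex[1],ex[0],0])
o1=(fl+fr)/2+.085*ex; o2=(sl+sr)/2+.161*ex; print("origin",o1,o2)
o=(o1+o2)/2;o[2]=0
B=lambda P:np.array([(P-o)@ex,(P-o)@ey,P[2]])
for n,a,b in(("edgeL",(106,121),(522,34)),("edgeR",(686,195),(88,316)),):
    P,e=tri(T,t(*a),S,s(*b)); q=B(P); print(n,P,B(P),e,"ang",np.arctan2(q[2]-.11,.085-q[0]),np.hypot(q[2]-.11,.085-q[0]))
P=S.plane(s(210,97),.1515);print("stud top right corners box", [B(S.plane(s(*x),.1515)) for x in((158,122),(205,93),(168,140),(212,107))])
print("soap base top",B(T.plane(t(52,450),.13)), T.plane(t(52,450),.13))
print("jug top L",B(T.plane((415,170),.145)))
np.savez("box.npz",o=o,yw=yw)
E
python3 m.py
```

```text
rim [0.58186641 0.10038565 0.11      ] [ 0.5496513  -0.19032149  0.11      ] 0.2924866735386712 shelf [0.49915441 0.03238663 0.116     ] [ 0.48303412 -0.10445378  0.116     ] 0.1377866616683765
scene rim FR [ 0.5502415  -0.19093123  0.11      ] shelf front [ 0.48373498 -0.10273141  0.116     ] [0.49997436 0.03160238 0.116     ]
yaw -0.11036607157224283 -0.11726311943187484
origin [ 0.65021996 -0.05452421  0.11      ] [ 0.65107353 -0.0541343   0.116     ]
edgeL [0.67538139 0.09507308 0.26052016] [0.00778099 0.15123597 0.26052016] 0.0007865107693663617 ang 1.096791484102769 0.16917179110867253
edgeR [ 0.64004059 -0.20410566  0.26497555] [ 0.00629999 -0.15001923  0.26497555] 0.0014869494267091697 ang 1.1009106110496694 0.1738134451516512
stud top right corners box [array([-0.13748888, -0.01754268,  0.1515    ]), array([-0.13715468,  0.01967475,  0.1515    ]), array([-0.12214832, -0.02037517,  0.1515    ]), array([-0.12538185,  0.01682737,  0.1515    ])]
soap base top [-0.16896572  0.16740096  0.13      ] [0.50157263 0.13100667 0.13      ]
jug top L [ 0.01583023 -0.23128323  0.145     ]
```

Emit:
{"name": "carry_out", "arguments": {
  "dp": [
    [0, 0, -40],
    [0, 0, -85],
    [20, -7, -130],
    [53, -17, -130],
    [92, -31, -130],
    [138, -46, -130],
    [185, -61, -130],
    [231, -76, -130],
    [277, -92, -130],
    [323, -107, -130],
    [369, -122, -130],
    [415, -137, -130],
    [461, -153, -130],
    [507, -168, -130],
    [554, -183, -130],
    [593, -196, -130],
    [626, -207, -130],
    [646, -214, -130],
    [659, -218, -130],
    [659, -218, -130]
  ],
  "yaw": [0, 0, 1, 2, 4, 6, 8, 10, 12, 14, 16, 18, 20, 22, 24, 26, 27, 28, 28.2, 28.2],
  "fingers": -1,
  "grip_force": 20
}}

```text
time_s: 2.2
ee_pos: [0.7358, -0.0627, 0.36]
eef_rot: [-3.136, 0.174, 0.002]
force: [-0.1, -0.9, 0.3]
finger_gap: -0.0001
gripper_force: 0.0
```

Run:
```python
from h import *
from workcell import bot
b=np.load("box.npz");o,yw=b["o"],float(b["yw"]);s=bot.sense();p=s["ee_pos"]
Rt=R.from_rotvec(s["eef_rot"]).as_matrix();ex=np.array([np.cos(yw),np.sin(yw),0]);ey=np.array([-ex[1],ex[0],0])
print("tcp box",(p-o)@ex,(p-o)@ey,p[2])
for th in [1.12,1.07,1.0,.9,.8,.7,.6,.5,.4,.3,.2,.15,.1,.05,.02,0]:
    r,a=.135,.011
    x=.085-r*np.cos(th)+.006*np.sin(th)+a; z=.11+r*np.sin(th)+.006*np.cos(th)
    print(th,np.round(1000*Rt.T@(o+ex*x+[0,0,z]-p),1))
```

```text
tcp box 0.0855946095097964 0.0012665819075962828 0.3599953800921211
1.12 [-42.8   1.2 125.9]
1.07 [-49.    1.2 128.8]
1.0 [-57.3   1.2 133.2]
0.9 [-68.6   1.2 140.6]
0.8 [-79.1   1.2 149.1]
0.7 [-88.8   1.1 158.6]
0.6 [-97.4   1.1 169. ]
0.5 [-104.9    1.1  180.2]
0.4 [-111.3    1.1  192.1]
0.3 [-116.5    1.1  204.5]
0.2 [-120.4    1.1  217.5]
0.15 [-121.9    1.1  224.1]
0.1 [-123.     1.1  230.7]
0.05 [-123.8    1.1  237.4]
0.02 [-124.1    1.1  241.5]
0 [-124.3    1.1  244.2]
```

Descend behind the lid, then move up to contact and begin the arc.

Emit:
{"name": "carry_out", "arguments": {
  "dp": [
    [0, 1, 20],
    [0, 1, 55],
    [0, 1, 90],
    [-5, 1, 115],
    [-18, 1, 122],
    [-32, 1, 123],
    [-40, 1, 125],
    [-44, 1, 126],
    [-47, 1, 128],
    [-50, 1, 129],
    [-53, 1, 131],
    [-57, 1, 133],
    [-60, 1, 135],
    [-63, 1, 137],
    [-66, 1, 139],
    [-69, 1, 141],
    [-72, 1, 143],
    [-75, 1, 145],
    [-77, 1, 147],
    [-79, 1, 149]
  ],
  "yaw": [0, 0, 0, 0, 0, 0, 0, 0, 0, 0, 0, 0, 0, 0, 0, 0, 0, 0, 0, 0]
}}

```text
time_s: 4.2
ee_pos: [0.6564, -0.0562, 0.2121]
eef_rot: [3.137, -0.176, 0.0]
force: [1.9, -0.1, 0.6]
finger_gap: -0.0001
gripper_force: 0.6
```

Run:
```python
from workcell import bot,cams
import cv2
s=cams.snapshot("scene");cv2.imwrite("pics/s1.png",s["frame"][...,::-1]);b=bot.sense();print(b["ee_pos"],b["force"],b["time_s"])
```

```text
[ 0.65602403 -0.05608354  0.21177362] [0.7489138  0.29701882 0.86217058] 4.25
```

View pics/s1.png

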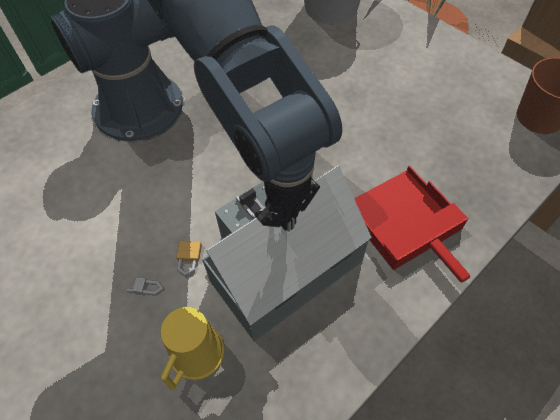

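The fingertips are on the lid at about (288,225), the lid is following, and nothing else has moved. I continue the arc.

Emit:
{"name": "carry_out", "arguments": {
  "dp": [
    [-3, 0, 3],
    [-6, 0, 6],
    [-10, 0, 9],
    [-13, 0, 13],
    [-16, 0, 17],
    [-19, 0, 21],
    [-22, 0, 25],
    [-25, 0, 29],
    [-27, 0, 33],
    [-30, 0, 37],
    [-32, 0, 42],
    [-34, 0, 46],
    [-36, 0, 51],
    [-37, 0, 55],
    [-39, 0, 60],
    [-40, 0, 64],
    [-41, 0, 68],
    [-42, 0, 71],
    [-43, 0, 74],
    [-43, 0, 76]
  ],
  "yaw": [0, 0, 0, 0, 0, 0, 0, 0, 0, 0, 0, 0, 0, 0, 0, 0, 0, 0, 0, 0]
}}

```text
time_s: 6.25
ee_pos: [0.6137, -0.0513, 0.136]
eef_rot: [-3.137, 0.176, 0.0]
force: [-1.6, -0.8, 0.6]
finger_gap: -0.0003
gripper_force: 0.5
```

Emit:
{"name": "carry_out", "arguments": {
  "dp": [
    [0, 0, 1],
    [0, 0, 3],
    [-1, 0, 5],
    [-1, 0, 6],
    [-1, 0, 8],
    [-2, 0, 10],
    [-2, 0, 12],
    [-2, 0, 13],
    [-2, 0, 14],
    [-2, 0, 15],
    [-2, 0, 16],
    [-2, 0, 17],
    [-2, 0, 18],
    [-2, 0, 19],
    [-2, 0, 19]
  ],
  "yaw": [0, 0, 0, 0, 0, 0, 0, 0, 0, 0, 0, 0, 0, 0, 0]
}}

```text
time_s: 7.75
ee_pos: [0.6118, -0.0511, 0.1171]
eef_rot: [-3.137, 0.176, 0.0]
force: [0.4, -0.6, -0.0]
finger_gap: -0.0
gripper_force: 0.0
```

Emit:
{"name": "carry_out", "arguments": {
  "dp": [
    [0, 0, 0.5],
    [0, 0, 1],
    [0, 0, 1.5],
    [0, 0, 1.5],
    [0, 0, 1.5]
  ],
  "yaw": [0, 0, 0, 0, 0]
}}

```text
time_s: 8.25
ee_pos: [0.6119, -0.0511, 0.1161]
eef_rot: [3.137, -0.176, 0.0]
force: [-2.0, 0.1, 5.2]
finger_gap: 0.0003
gripper_force: 2.5
```

Run:
```python
from workcell import bot,cams
import cv2
s=cams.snapshot("scene");cv2.imwrite("pics/s2.png",cv2.resize(s["frame"][150:350,180:400,::-1],None,fx=3,fy=3));b=bot.sense();print(b["ee_pos"],b["force"],b["time_s"])
```

```text
[ 0.61185852 -0.05110838  0.11607105] [-2.04467912 -0.38109404  5.83229943] 8.3
```

View pics/s2.png

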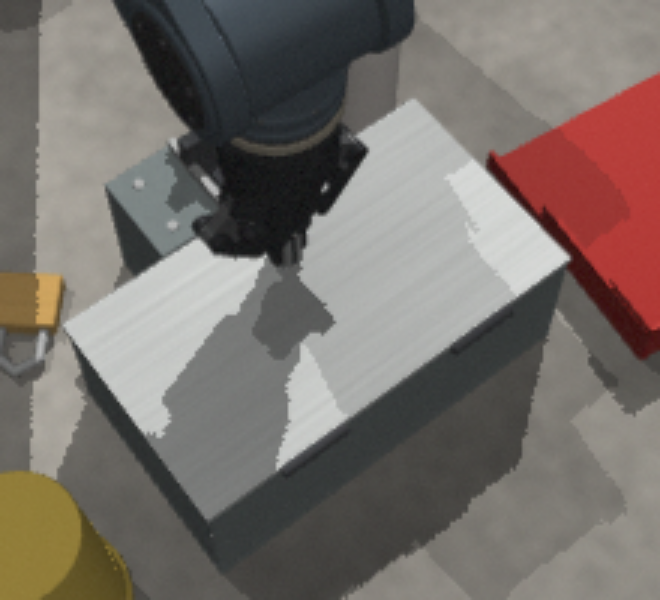

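The lid lies flat on the box with 5 N contact. I press slightly more to seat it, then lift and go behind the stud.

Emit:
{"name": "carry_out", "arguments": {
  "dp": [
    [0, 0, 0.6],
    [0, 0, 1.2],
    [0, 0, 1.2],
    [0, 0, -6],
    [0, 0, -25],
    [0, 0, -55],
    [0, -1, -84],
    [-25, -1, -86],
    [-60, -1, -86],
    [-95, -1, -86],
    [-125, -1, -86],
    [-138, -1, -84],
    [-138, -1, -70],
    [-138, -1, -48],
    [-138, -1, -30],
    [-138, -1, -22],
    [-138, -1, -20],
    [-138, -1, -20]
  ],
  "yaw": [0, 0, 0, 0, 0, 0, 0, 0, 0, 0, 0, 0, 0, 0, 0, 0, 0, 0]
}}

```text
time_s: 10.1
ee_pos: [0.4751, -0.0347, 0.1361]
eef_rot: [3.137, -0.176, 0.0]
force: [-0.1, 0.2, 0.1]
finger_gap: -0.0001
gripper_force: 0.0
```

Run:
```python
from workcell import bot,cams
import cv2,numpy as np
a=cams.snapshot("scene")["frame"][130:280,190:390,::-1];t=cams.snapshot("top")["frame"][130:250,220:400,::-1]
a=cv2.resize(a,(600,450));t=cv2.resize(t,(675,450))
cv2.imwrite("pics/s3.png",cv2.resize(np.hstack([a[:,:400],t[:,150:550]]),None,fx=1,fy=1));b=bot.sense();print(b["ee_pos"],b["force"],b["time_s"])
```

```text
[ 0.47524742 -0.034698    0.13651068] [-0.14182733  0.32891723  1.04309713] 10.2
```

View pics/s3.png

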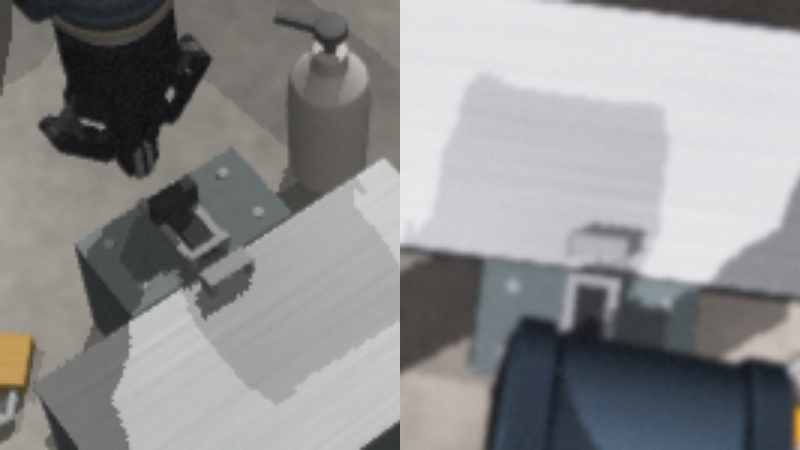

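The shut fingers stand behind the stud, in line with it, and the keeper is in front of the bolt tip. I push gently.

Emit:
{"name": "carry_out", "arguments": {
  "dp": [
    [8, 0, 0],
    [16, 0, 0],
    [21, 0, 0],
    [24, 0, 0],
    [26, 0, 0],
    [28, 0, 0],
    [30, 0, 0],
    [32, 0, 0],
    [34, 0, 0],
    [36, 0, 0],
    [38, 0, 0],
    [40, 0, 0],
    [42, 0, 0],
    [44, 0, 0],
    [46, 0, 0],
    [48, 0, 0],
    [50, 0, 0],
    [51, 0, 0],
    [52, 0, 0],
    [52, 0, 0]
  ],
  "yaw": [0, 0, 0, 0, 0, 0, 0, 0, 0, 0, 0, 0, 0, 0, 0, 0, 0, 0, 0, 0]
}}

```text
time_s: 12.2
ee_pos: [0.5265, -0.0404, 0.1358]
eef_rot: [-3.137, 0.176, 0.0]
force: [-2.2, -1.4, -0.1]
finger_gap: -0.0
gripper_force: 1.1
```

Emit:
{"name": "carry_out", "arguments": {
  "dp": [
    [0.5, 0, 0],
    [1, 0, 0],
    [1.5, 0, 0],
    [2, 0, 0],
    [2.5, 0, 0],
    [3, 0, 0],
    [3, 0, 0]
  ],
  "yaw": [0, 0, 0, 0, 0, 0, 0]
}}

```text
time_s: 12.9
ee_pos: [0.5268, -0.0405, 0.1357]
eef_rot: [-3.136, 0.176, 0.01]
force: [-19.2, -1.0, 13.5]
finger_gap: 0.0002
gripper_force: 9.6
```

Firm stop at 19 N. I release and check the stud and tip positions.

Emit:
{"name": "carry_out", "arguments": {
  "dp": [
    [-1, 0, 0],
    [-3, 0, 0],
    [-10, 0, 0],
    [-25, 0, 0],
    [-40, 0, 0],
    [-50, 0, -15],
    [-50, 0, -50],
    [-60, 0, -90],
    [-80, 0, -100],
    [-110, 0, -100]
  ],
  "yaw": [0, 0, 0, 0, 0, 0, 0, 0, 0, 0]
}}

```text
time_s: 13.9
ee_pos: [0.421, -0.0285, 0.2377]
eef_rot: [3.136, -0.176, 0.008]
force: [0.0, -0.2, 0.8]
finger_gap: 0.0002
gripper_force: 0.0
```

Run:
```python
from workcell import bot,cams
import cv2,numpy as np
s=cams.snapshot("scene")["frame"];cv2.imwrite("pics/s4full.png",s[...,::-1])
cv2.imwrite("pics/s4.png",cv2.resize(s[165:265,210:340,::-1],None,fx=6,fy=6,interpolation=cv2.INTER_CUBIC));b=bot.sense();print(b["ee_pos"],b["force"],b["time_s"])
t=cams.snapshot("top")["frame"];cv2.imwrite("pics/t4full.png",t[...,::-1])
```

```text
[ 0.41622857 -0.02765532  0.23625619] [ 1.36028258 -0.36766513  0.54863403] 13.95
```

View pics/s4.png

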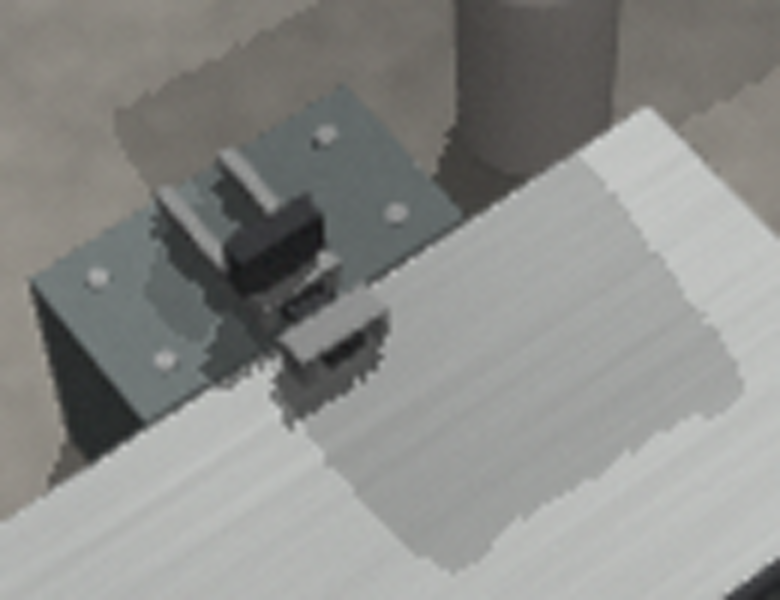

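The stud is now close to the bridge, and the dark bolt tip shows in the keeper opening at crop (345,350). I quantify both.

Run:
```python
from h import *
from workcell import cams
S=Cam(cams.snapshot("scene"));b=np.load("box.npz");o,yw=b["o"],float(b["yw"]);ex=np.array([np.cos(yw),np.sin(yw),0]);ey=np.array([-ex[1],ex[0],0])
im=cv2.imread("pics/s4full.png");im0=cv2.imread("pics/scene0.png")
def warp(im):  # rectify plane z=.1515, 4 px/mm: box x -170..-50 -> cols, y -40..40 -> rows
    q=[(-.17,-.04),(-.05,-.04),(-.05,.04),(-.17,.04)]
    H=cv2.getPerspectiveTransform(np.float32([S.proj(o+ex*x+ey*y+[0,0,.1515]) for x,y in q]),np.float32([(0,0),(480,0),(480,320),(0,320)]))
    return cv2.warpPerspective(im,H,(480,320),flags=cv2.INTER_CUBIC)
A,B=warp(im0),warp(im)
pa,pb=[w.astype(float).mean(2)[120:200].mean(0) for w in(A,B)]
print("x before/after (mm: grey)");
for i in range(60,380,8): print(-170+i//4,int(pa[i]),int(pb[i]))
for P in((226,238),(312,197),(236,268),(322,228)):
    X=S.plane((210+P[0]/6-.4,165+P[1]/6-.4),.1515)-o;print(P,X@ex,X@ey)
V=np.vstack([A,B]);cv2.imwrite("pics/w.png",V)
```

```text
x before/after (mm: grey)
-155 114 109
-153 113 108
-151 114 108
-149 113 108
-147 114 108
-145 118 111
-143 112 114
-141 76 110
-139 59 107
-137 59 106
-135 59 97
-133 59 88
-131 45 89
-129 32 90
-127 33 88
-125 33 85
-123 33 81
-121 34 84
-119 35 86
-117 45 89
-115 55 85
-113 69 70
-111 71 58
-109 71 57
-107 75 57
-105 82 58
-103 85 51
-101 85 34
-99 84 29
-97 86 30
-95 87 31
-93 87 31
-91 88 35
-89 107 60
-87 144 87
-85 151 103
-83 124 107
-81 68 66
-79 56 50
-77 65 60
(226, 238) -0.11394986061320998 -0.013306991364027278
(312, 197) -0.10933506890376896 0.019783153601590053
(236, 268) -0.10197223238734342 -0.017619284449654073
(322, 228) -0.09695892546050557 0.01497725409975077
```

View pics/w.png

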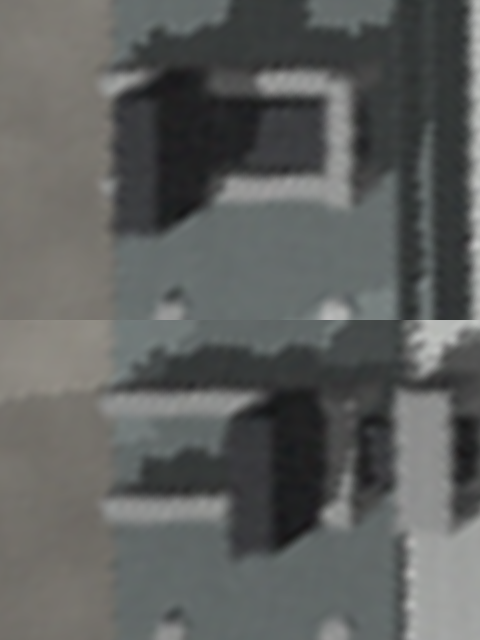

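The stud's rear face moved from -141.5 to -113 mm, about 28.5 mm of travel, and ended on a hard stop at 19 N against 2.5 N friction. The tip is through the keeper, so the bolt is home. The arm is clear of everything, so I hand in the job.

```bash
python3 -c "
from workcell import bot
print(bot.job_done())"
```

```text
the job is handed in; nothing more can be done
None
```

I pushed the lid shut slowly and seated it flat, then pushed the bolt by its stud through the keeper to a hard stop (about 28.5 mm measured, 19 N), and handed in the job at about 14 s with the arm clear; the pictures showed nothing else moved, though the brush is hidden under the lid.

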